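Cap a rack of vials on the hand-lever press

TASK

The rack of vials with loose snap caps is already in the capping press. First swing the keeper bar shut across the front of the rack until it clicks into its detent, then flip the safety catch over, clear of the lever, then pull the lever all the way forward and down so that the caps are pressed fully home. Finish while still holding the lever down at its stop; do not let it go, and leave the glassware and other things around the press standing where they are.

Things in the scene. Friction and masses are not known exactly. Their poses are not given: they have to be found in the camera images.
- press: Hand-lever vial capping press, fixed to the bench: grey base plate 140 x 200 x 12 mm, two steel columns, grey crosshead (30 mm deep, 150 mm wide, from 100 to 135 mm above the bench) with a bail lever above it. Origin: centre of the base plate's underside, on the bench. Its own -x axis is its front (towards the robot, turned up to about 17 degrees either way), +y its left as seen from the robot, z up. Place and turn vary.
- keeper_knob (a point): Centre of the upright steel knob (15 mm diameter, 30 mm high, from 39 to 69 mm above the bench) on the top of the keeper bar, 115 mm from the hinge axis. The bar is steel, 12 mm thick, 14 mm high (25 to 39 mm above the bench), its round end 147 mm from the hinge axis. Push knob or bar sideways, or pinch the knob from above.
- keeper_hinge (a point): Point on the keeper bar's upright hinge axis at the height of the knob's centre (54 mm), at the left front of the press: 50 mm ahead of and 72 mm to the left of the press origin. Fixed to the press.
- keeper (a joint): Angle of the keeper bar, rad: 0 = shut, lying across the front of the rack along the press's -y, end stop and detent together; positive = swung out towards the robot (starts 0.6 to 1.0 open). Seen from above it shuts counter-clockwise. About 0.3 N at the knob moves it; from about 0.13 to 0.06 rad it must push a sprung ball aside, which takes about 6 N at the knob, and past it is held in the detent.
- catch_grip (a point): Point in the middle of the catch's thumb bar, where to push: a round steel bar of 13 mm diameter, 45 mm long, lying along the press's x axis at the free end of the catch and sticking out 20 mm beyond this point towards the front. The safety catch is a small steel flag hinged on top of the crosshead near its right end; the thumb bar is 45 mm from the hinge axis. Engaged it leans outward (to the press's -y, right) and stands just in front of the lever's right arm, blocking it.
- catch_pivot (a point): Point on the catch's hinge axis (146 mm above the bench; the axis runs along the press's x) in the same cross plane as catch_grip. Fixed to the press.
- catch (a joint): Angle of the safety catch, rad: 0 = engaged, leaning 45 degrees outward (right); 1.57 = flipped over, leaning 45 degrees inward (left), clear of the lever. It has no spring: by its own weight it falls to whichever side it is past the middle (0.79) and stays there; less than 1 N sideways at the thumb bar moves it.
- lever_grip (a point): Centre of the lever's black handgrip: a round bar 22 mm in diameter and 130 mm long lying along the press's y axis, carried by a flat steel arm at either end (arms at 85 mm left and right of the middle), 150 mm from the lever's axis. Parked it is 265 mm above the bench. Nothing stands above it; it can be pinched from above or pulled by the fingers from behind.
- lever_pivot (a point): Point in the middle of the lever's axis, 117.5 mm above the bench, over the press origin; the axis runs along the press's y. Fixed to the press.
- lever (a joint): Angle of the lever, rad: 0 = parked, leaning 0.175 rad back from upright, away from the robot; grows as it is pulled forward (to the press's front, -x) and down to its stop at 1.13, where the grip is 122 mm ahead of the axis and 204 mm above the bench. It has a return spring and springs back to 0 if let go; needs about 3 N at the grip at first and about 11 N over the last third, where the caps go on. While the catch is engaged it moves only about 0.06.
- caps (a joint): How far the 30 white snap caps have been pressed onto the vials, all together, m: 0 = sitting loose, fully home = 0.0042 to 0.0045 (lever at its stop). The platen under the crosshead, moved by the lever, presses them over the last third of the lever's travel; they stay where pressed.
- rack_centre (a point): Centre of the loose grey vial rack (82 mm deep x 100 mm wide x 35 mm high block with 30 small vials, 0.45 kg), which stands on the base plate in the nest under the platen.
- beaker: Bystander: clear plastic beaker, 72 mm diameter, 95 mm high, at the right rear of the press. Origin: centre of its underside.
- flask: Bystander: small stoppered glass volumetric flask, 60 mm diameter, 116 mm high, left front of the press. Origin: centre of its underside.
- cap_dish: Bystander: shallow glass dish, 84 mm diameter, 22 mm high, with a few spare caps in it, right front of the press. Origin: centre of its underside.
- pipette_bulb: Bystander: dark rubber pipette bulb, 108 mm long, 58 mm diameter, lying right of the press. Origin: under its middle, on the bench.
- tube_block: Bystander: dark wooden block 75 x 130 x 45 mm with two capped tubes standing in it (112 mm in all), behind the press. Origin: centre of its underside.
- wash_bottle: Bystander: plastic wash bottle, 70 mm diameter, 200 mm high with its spout, left of the press. Origin: centre of its underside.
There are look-alikes about, which are no part of the job. What is shaped like the part that bears caps but turquoise is not meant.

How it is judged:
By the outcome, as a careful person would: the job done as asked, in the order asked, and still so for the second after the job is handed in, while the arm keeps its last pose, push and grip.
It also fails if it takes over 67 s, if anything falls off the work surface, if the arm or the gripper's body presses on something with over 40 N, if the wrist force passes 120 N, or if a joint passes its speed limit or range.

ROBOT

A 6-joint arm with a two-finger parallel gripper is mounted at the origin on the work surface. World frame = base frame: x ahead of the robot, y to its left, z up, the work surface at z = 0. Lengths are in m, angles in rad, forces in N, time in s.
With the tool pointing down it reaches from about 0.375 to 0.975 m from the base axis. Payload 3.8 kg.
Tool frame: the origin (TCP) lies at the very end of the fingers, on their centre line; the grasp point (between the pads) lies 19 mm behind it; z points along the fingers, y is the line along which they close (so a half turn about z gives the same grasp; the last joint's range is limited). The gripper opens to 85 mm and grips with 20 to 120 N. Pads are 22 mm wide; open, the fingers measure 114 mm over their backs; the gripper's body (76 mm by 85 mm) begins 54 mm behind the grasp point. The pads swing forward as they close: fully open they stand 13 mm farther back than shut.
Start: joints at [-1.191, 0.264, 1.604, -0, 1.274, -0.037], TCP at [0.273, -0.617, 0.231] pointing down, gripper open.
Joint ranges: [-2.63, 2.63], [-0.94, 2.18], [0.31, 2.57], [-1.31, 4.45], [0, 2.66], [-2.55, 2.55]. Speed limits (rad/s): [2.57, 2.57, 3.14, 3.14, 3.14, 3.14].

INTERFACE

Orientations are given as a rotation vector (axis times angle).
In Python, from workcell import read_state, read_camera, calibration, finish_job gives the robot as it stands.
- The arm moves only by the tool step_arm, never from a script. Its argument "commands" is a list of rows, each an object of numbers: "fingers": the gripper's target within -1 to 1 (shut at 1, half-way at 0, fully open at -1); "dx", "dy", "dz": the shift along the tool's x, y, z in m; "roll": the turn about the tool's z in degrees. In form: [{"fingers": .., "dx": .., "dy": .., "dz": .., "roll": ..}, ...]. A call has 1 to 8 rows; each row is the pose to reach, as a shift and turn from the pose commanded when the call began, along the tool's axes at that moment; what a row does not reach only later rows make up. A row lasts 1/8 s, in which the tool goes at most 62.5 mm and 10.7 degrees, less where a joint would pass 70% of its speed; a pose out of reach is approached as far as the arm can. A call with a gripper value outside its range is refused whole. The fingers move at their own pace and stop on an object; "squeeze" is the grip in N (left out, the last holds). Time passes only in rows, so rows that repeat a pose let the fingers close. It gives the time, the measured TCP pose, the force, the opening and the grip force at its end, in the units of the state.
- read_state(): the state, without advancing time (a new reading comes with each control period).
- read_camera(name): name is "scene" or "top" or "wrist"; returns (picture, depth): 420x560x3 uint8, blue, green, red; 420x560 float32, m along the optical axis (not along the pixel's ray), 0 where there is no reading.
- calibration(name): a dict with "intrinsics" (3x3 intrinsics, pixels), "world_to_cam" (4x4, takes a point from world to camera coordinates). Camera axes: x right, y up, looking along -z (the intrinsics and any distortion apply to the point x, -y, -z); pixel columns grow to the right and rows downward; lengths in m; the calibration is good to about 2 mm. The wrist camera is an equidistant fisheye: a pixel r from the principal point sees the ray r / f radians off the axis. A picture is of the moment at which its call begins: read the wrist's pose just before it. calibration takes no time and is no camera call; for the wrist camera it gives the pose at the moment of the call.
- finish_job(): hands the job in; it is judged then, once.
The state is a dict: "time": time; "q": joint angles; "joint_vel": joint speeds; "joint_torque": joint torques, N m; "tool_pos": TCP position; "tcp_rot": TCP orientation; "wrist_force": force on the tool from outside, world axes, zero at the start; "torque": the same for the moment, N m; "width": opening from 0.0 (shut) to 1.0 (fully open); "grip_force": force on a finger pad.
Only numpy, scipy, OpenCV 4.12 (cv2) and the standard library are available. Lean on these libraries where they do the work, as an engineer would, in place of code of your own. Each camera call takes 0.05 s, during which the arm holds its last target. There are 200 camera calls.

## Working session

There is one attempt and no reset: what is moved stays moved. The work goes in short steps, Python scripts to look and compute and a tool call to move; the robot and the scene stay as the last step left them, time stands still between calls to the robot, and variables do not carry over. Pictures are saved under pics/ and viewed, at most 10 in all, crops included, and the job is handed in when it is done.

Besides the shell and the picture viewer there is one more tool, called by a JSON object that holds its "api" and its "payload". step_arm: Moves the arm, as the interface text tells. Its arguments: {"type":"object","properties":{"commands":{"type":"array","items":{"type":"object","properties":{"fingers":{"type":"number"},"dx":{"type":"number"},"dy":{"type":"number"},"dz":{"type":"number"},"roll":{"type":"number"}}}},"squeeze":{"type":"number"}},"required":["commands"]}

```bash
mkdir -p pics; ls
cat > h.py <<'E'
import numpy as np, cv2
from workcell import *
def unproj(name,D,u,v,c=None):
    c=c or calibration(name);K=np.array(c["intrinsics"]);T=np.linalg.inv(np.array(c["world_to_cam"]))
    d=D[int(round(v)),int(round(u))]
    p=np.array([(u-K[0,2])/K[0,0]*d,-(v-K[1,2])/K[1,1]*d,-d,1]);return (T@p)[:3]
def proj(name,P):
    c=calibration(name);K=np.array(c["intrinsics"]);p=(np.array(c["world_to_cam"])@np.append(P,1))[:3]
    return K[0,2]+K[0,0]*p[0]/-p[2],K[1,2]+K[1,1]*-p[1]/-p[2]
E
python3 - <<'E'
from h import *
for n in("scene","top"):
    I,D=read_camera(n);cv2.imwrite(f"pics/{n}0.png",I);np.save(f"{n}0.npy",D);c=calibration(n);print(n,c)
    
s=read_state();print(s)
E
```

```text
pics
scene {'intrinsics': array([[425.3847568 ,   0.        , 274.55208654],
       [  0.        , 425.3847568 , 209.71149249],
       [  0.        ,   0.        ,   1.        ]]), 'world_to_cam': array([[-0.71255955,  0.70150448, -0.01226163,  0.37780457],
       [-0.59261021, -0.59240968,  0.5457691 ,  0.27358768],
       [ 0.37559556,  0.39615935,  0.8378459 , -1.43916346],
       [ 0.        ,  0.        ,  0.        ,  1.        ]])}
top {'intrinsics': array([[427.40313235,   0.        , 276.36503705],
       [  0.        , 427.40313235, 208.00752196],
       [  0.        ,   0.        ,   1.        ]]), 'world_to_cam': array([[ 0.02123519, -0.99972994,  0.00944016,  0.00964597],
       [ 0.99202145,  0.02224321,  0.12409146, -0.5682704 ],
       [-0.12426793,  0.00672973,  0.99222588, -1.16206974],
       [ 0.        ,  0.        ,  0.        ,  1.        ]])}
{'time': 0.1, 'q': array([-1.19086551e+00,  2.64697027e-01,  1.60523175e+00,  2.74282240e-05,
        1.27368325e+00, -3.69325506e-02]), 'joint_vel': array([ 7.88515776e-04, -2.47325566e-03, -8.30884356e-04,  7.78296445e-05,
        4.07366123e-04, -3.29242848e-04]), 'joint_torque': array([ 2.42821498e-04, -5.16708040e+01, -3.68590915e+01, -5.86900478e-05,
        6.32189636e-03,  1.02389512e-05]), 'tool_pos': array([ 0.27304901, -0.61659704,  0.23007664]), 'tcp_rot': array([-3.07164956e+00, -6.49651474e-01,  5.00438596e-04]), 'wrist_force': array([-0.70941133, -0.55370542,  0.18604892]), 'torque': array([ 0.01540352, -0.02248187,  0.00809184]), 'grip_force': 0.0, 'width': 1.0066208778118528}
```

View pics/scene0.png

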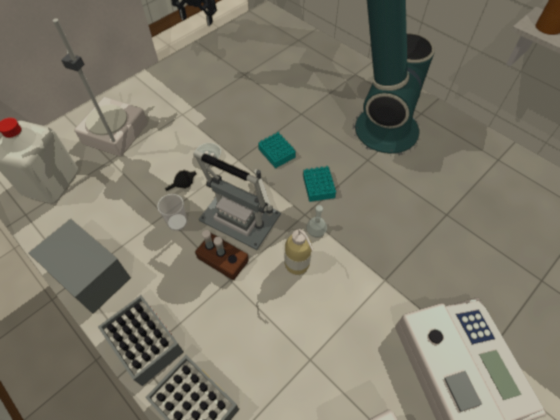

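View pics/top0.png

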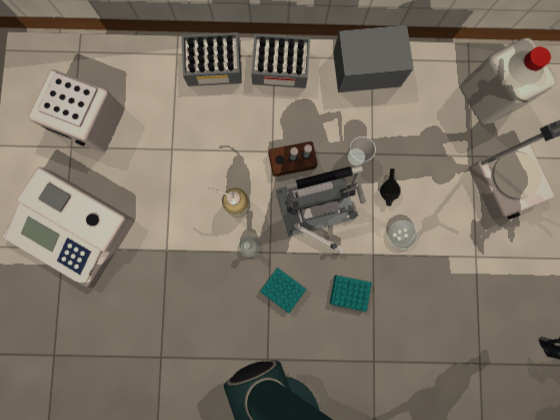

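The top view shows the press around (318,205), the black grip around (325,178) and the open keeper around (315,235). The turquoise racks at (283,290) and (350,294) are the decoys. The rack that's meant is under the crosshead at the press. I'll take one close crop.

Run:
```python
from h import *
I=cv2.imread("pics/top0.png");D=np.load("top0.npy")
cv2.imwrite("pics/crop1.png",cv2.resize(I[150:270,250:410],None,fx=5,fy=5,interpolation=cv2.INTER_CUBIC))
# grip: dark pixels
P=[]
c=calibration("top")
for v in range(155,200):
  for u in range(285,365):
    p=unproj("top",D,u,v,c)
    if D[v,u]>0 and .25<p[2]<.3: P.append(p)
P=np.array(P);m=P.mean(0);print(len(P),m,P[:,2].max());w,V=np.linalg.eigh(np.cov((P-m)[:,:2].T));print(V[:,1],w**.5)
# press slab 100-140 high: crosshead
for lo,hi in((.04,.075),(.02,.042),(.128,.142),(.008,.016)):
  Q=[]
  for v in range(150,260):
    for u in range(260,375):
      p=unproj("top",D,u,v,c)
      if lo<p[2]<hi:Q.append(np.r_[p,u,v])
  Q=np.array(Q);print(lo,hi,len(Q),Q.mean(0).round(3),Q.min(0).round(3),Q.max(0).round(3))
```

```text
691 [ 0.60945485 -0.08191118  0.27206723] 0.27909644085737684
[-0.2691297   0.96310394] [0.00579286 0.04961062]
0.04 0.075 1291 [ 6.58000e-01 -5.10000e-02  5.00000e-02  3.03356e+02  1.76372e+02] [ 4.49e-01 -2.39e-01  4.00e-02  2.69e+02  1.50e+02] [7.39e-01 4.60e-02 7.50e-02 3.72e+02 2.52e+02]
0.02 0.042 747 [ 5.99000e-01 -7.80000e-02  3.50000e-02  3.12107e+02  1.98112e+02] [ 4.46e-01 -2.38e-01  2.00e-02  2.68e+02  1.50e+02] [7.44e-01 4.90e-02 4.20e-02 3.69e+02 2.53e+02]
0.128 0.142 643 [ 5.83000e-01 -8.40000e-02  1.34000e-01  3.17862e+02  1.98236e+02] [ 5.52e-01 -1.78e-01  1.28e-01  2.86e+02  1.86e+02] [ 6.18e-01 -2.00e-03  1.42e-01  3.54e+02  2.10e+02]
0.008 0.016 1144 [ 5.69000e-01 -8.90000e-02  1.20000e-02  3.14941e+02  2.09544e+02] [ 4.95e-01 -2.35e-01  8.00e-03  2.70e+02  1.50e+02] [7.47e-01 4.30e-02 1.60e-02 3.66e+02 2.35e+02]
```

View pics/crop1.png

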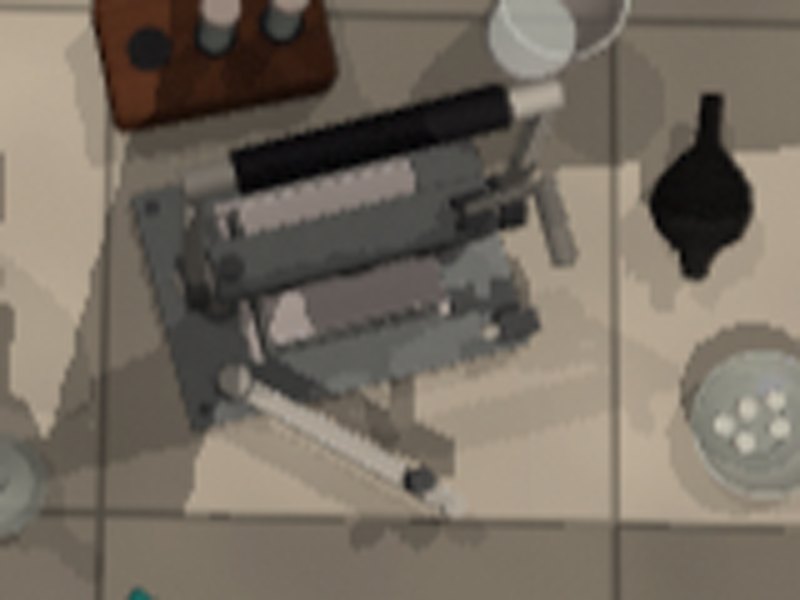

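Crop: keeper hinge (233,380), knob top (422,478), bar end (455,505), catch thumb bar (540-575,180-262), grip from (235,170) to (508,105). The press is the only one; the turquoise racks are decoys. Next I'll fit the press pose.

Run:
```python
from h import *
D=np.load("top0.npy");c=calibration("top")
K=c["intrinsics"];W=c["world_to_cam"];R=W[:3,:3];C=-R.T@W[:3,3];print("cam",C)
def atz(u,v,z):
    r=R.T@np.array([(u-K[0,2])/K[0,0],-(v-K[1,2])/K[1,1],-1]);return C+r*(z-C[2])/r[2]
f=lambda x,y:(250+x/5,150+y/5)
for n,x,y,z in(("hinge",233,380,.04),("knobtop",422,478,.069),("end",458,505,.039),("bar front",566,262,.18),("bar back",545,182,.18),("gripL",234,170,.270),("gripR",508,105,.270),("baseFL",195,430,.012),("baseRL",135,200,.012)):
    u,v=f(x,y);print(n,unproj("top",D,u,v,c).round(4),atz(u,v,z).round(4))
g=np.array([.6095,-.0819]);
for psi in(.2725,.25):
    Rz=np.array([[np.cos(psi),-np.sin(psi)],[np.sin(psi),np.cos(psi)]]);o=g-Rz@[.026,0]
    print(psi,"o",o,"hinge",o+Rz@[-.05,.072])
    for n,p in(("shutknob",(-.05,-.043)),("end",(-.05,-.075)),("lever stop",(-.122,0))):print(n,o+Rz@p)
# catch thumb bar points
for v in range(184,206):
  for u in range(340,372):
    p=unproj("top",D,u,v,c)
    if .16<p[2]<.2: print(u,v,p.round(3),end=";")
```

```text
cam [0.41912359 0.03010395 1.22346212]
hinge [ 0.5182 -0.0351  0.0411] [ 0.5183 -0.0352  0.04  ]
knobtop [ 0.4652 -0.1368  0.0659] [ 0.4651 -0.1363  0.069 ]
end [ 0.4519 -0.161   0.0368] [ 0.4519 -0.1606  0.039 ]
bar front [ 0.5685 -0.1909  0.1806] [ 0.5686 -0.1911  0.18  ]
bar back [ 0.6082 -0.1805  0.1814] [ 0.6084 -0.1808  0.18  ]
gripL [ 0.5933 -0.0212  0.2757] [ 0.5944 -0.0215  0.27  ]
gripR [ 0.6264 -0.1451  0.274 ] [ 0.6273 -0.1458  0.27  ]
baseFL [ 0.492  -0.0158  0.0071] [ 0.4917 -0.0156  0.012 ]
baseRL [0.6233 0.0212 0.01  ] [0.623  0.0212 0.012 ]
0.2725 o [ 0.58445937 -0.08889764] hinge [ 0.51692624 -0.03301137]
shutknob [ 0.54787734 -0.14376799]
end [ 0.55648982 -0.17458722]
lever stop [ 0.46696104 -0.12173272]
0.25 o [ 0.58430828 -0.0883325 ] hinge [ 0.51804957 -0.03094101]
shutknob [ 0.54650103 -0.14236594]
end [ 0.55441795 -0.17337113]
lever stop [ 0.46610096 -0.11851579]
352 184 [ 0.617 -0.166  0.164];353 184 [ 0.614 -0.166  0.18 ];354 184 [ 0.614 -0.168  0.183];355 184 [ 0.614 -0.171  0.18 ];356 184 [ 0.614 -0.173  0.18 ];352 185 [ 0.614 -0.166  0.165];353 185 [ 0.61
[... 3223 characters left out ...]
77 -0.183  0.179];361 199 [ 0.576 -0.185  0.184];362 199 [ 0.577 -0.188  0.18 ];363 199 [ 0.576 -0.189  0.185];364 199 [ 0.577 -0.193  0.182];360 200 [ 0.574 -0.183  0.181];361 200 [ 0.574 -0.185  0.181];362 200 [ 0.575 -0.188  0.179];363 200 [ 0.574 -0.19   0.181];364 200 [ 0.575 -0.193  0.18 ];360 201 [ 0.572 -0.183  0.182];362 201 [ 0.571 -0.187  0.185];363 201 [ 0.572 -0.19   0.183];364 201 [ 0.571 -0.192  0.186];360 202 [ 0.57  -0.184  0.176];361 202 [ 0.569 -0.185  0.181];362 202 [ 0.569 -0.188  0.183];363 202 [ 0.569 -0.19   0.181];364 202 [ 0.569 -0.193  0.181];365 202 [ 0.57  -0.196  0.179];361 203 [ 0.567 -0.185  0.182];362 203 [ 0.567 -0.188  0.179];363 203 [ 0.567 -0.191  0.179];
```

```bash
cat >> h.py <<'E'
from scipy.spatial.transform import Rotation as Ro
O=np.array([.584,-.090]);PSI=.266
def plan(*T):
    """targets (press x, y, z, yaw of tool x rel. press x in deg) -> deltas from the present pose"""
    s=read_state();M=Ro.from_rotvec(s["tcp_rot"]).as_matrix();yaw=np.arctan2(M[1,0],M[0,0])
    R2=Ro.from_rotvec([0,0,PSI]).as_matrix()
    pr=R2.T@(s["tool_pos"]-np.r_[O,0]);print("t",round(s["time"],2),"press",pr.round(4),"yaw",np.degrees(yaw-PSI).round(1),"q",s["q"].round(2),"F",s["wrist_force"].round(1))
    for x,y,z,a in T:
        w=np.r_[O,0]+R2@[x,y,z];r=-(np.degrees(PSI-yaw)+a);r=(r+180)%360-180
        print((x,y,z,a),"->",(M.T@(w-s["tool_pos"])).round(4),"roll",round(r,1))
E
python3 - <<'E'
from h import *
plan((-.17,-.005,.231,0),(-.17,-.005,.046,0))
s=read_state();W=calibration("wrist")["world_to_cam"];C=-W[:3,:3].T@W[:3,3]
M=Ro.from_rotvec(s["tcp_rot"]).as_matrix();print("cam in tool",(M.T@(C-s["tool_pos"])).round(3),M.round(3))
E
```

```text
t 0.1 press [-0.4384 -0.4263  0.2301] yaw 8.6 q [-1.19  0.26  1.61  0.    1.27 -0.04] F [-0.7 -0.6  0.2]
(-0.17, -0.005, 0.231, 0) -> [ 3.287e-01 -3.762e-01 -1.000e-04] roll 8.6
(-0.17, -0.005, 0.046, 0) -> [ 0.3287 -0.3758  0.1849] roll 8.6
cam in tool [ 0.072 -0.001 -0.144] [[ 0.914  0.405 -0.001]
 [ 0.405 -0.914  0.002]
 [ 0.    -0.002 -1.   ]]
```

{"api": "step_arm", "payload": {"commands": [{"fingers": 1, "dx": 0.329, "dy": -0.376, "dz": 0, "roll": -85}, {"fingers": 1, "dx": 0.329, "dy": -0.376, "dz": 0, "roll": -85}, {"fingers": 1, "dx": 0.329, "dy": -0.376, "dz": 0, "roll": -85}, {"fingers": 1, "dx": 0.329, "dy": -0.376, "dz": 0, "roll": -85}, {"fingers": 1, "dx": 0.329, "dy": -0.376, "dz": 0, "roll": -85}, {"fingers": 1, "dx": 0.329, "dy": -0.376, "dz": 0, "roll": -85}, {"fingers": 1, "dx": 0.329, "dy": -0.376, "dz": 0, "roll": -85}, {"fingers": 1, "dx": 0.329, "dy": -0.376, "dz": 0, "roll": -85}], "squeeze": 60}}

```text
time: 1.1
tool_pos: [0.4218, -0.1382, 0.2311]
tcp_rot: [1.82, 2.56, 0.0]
wrist_force: [1.6, 0.8, 0.3]
width: -0.002
grip_force: 0.0
```

{"api": "step_arm", "payload": {"commands": [{"fingers": 1, "roll": -86}, {"fingers": 1, "roll": -86}, {"fingers": 1, "roll": -86}, {"fingers": 1, "roll": -86}, {"fingers": 1, "roll": -86}, {"fingers": 1, "roll": -86}, {"fingers": 1, "roll": -86}, {"fingers": 1, "roll": -86}]}}

```text
invalid input
```

```bash
python3 -c "
from h import *
plan((-.17,-.005,.231,180),(-.17,-.005,.046,180))
print(read_state()['width'])"
```

```text
t 1.1 press [-0.1691 -0.0039  0.2311] yaw 93.9 q [-0.37 -0.19  2.07  0.    1.26 -0.71] F [1.6 0.8 0.3]
(-0.17, -0.005, 0.231, 180) -> [-0.0011 -0.001   0.0001] roll -86.1
(-0.17, -0.005, 0.046, 180) -> [-0.0011 -0.001   0.1851] roll -86.1
-0.0015859308553903297
```

{"api": "step_arm", "payload": {"commands": [{"fingers": 1, "dx": 0, "dy": 0, "dz": 0.1, "roll": -86}, {"fingers": 1, "dx": 0, "dy": 0, "dz": 0.1, "roll": -86}, {"fingers": 1, "dx": 0, "dy": 0, "dz": 0.1, "roll": -86}, {"fingers": 1, "dx": 0, "dy": 0, "dz": 0.1, "roll": -86}, {"fingers": 1, "dx": 0, "dy": 0, "dz": 0.1, "roll": -86}, {"fingers": 1, "dx": 0, "dy": 0, "dz": 0.1, "roll": -86}, {"fingers": 1, "dx": 0, "dy": 0, "dz": 0.1, "roll": -86}, {"fingers": 1, "dx": 0, "dy": 0, "dz": 0.1, "roll": -86}]}}

```text
time: 2.1
tool_pos: [0.4214, -0.14, 0.1309]
tcp_rot: [0.415, -3.113, -0.001]
wrist_force: [-0.2, 0.3, -0.1]
width: -0.003
grip_force: 0.0
```

Run:
```python
from h import *
plan((-.17,-.005,.046,180),(-.115,-.02,.046,180),(-.07,-.032,.046,180))
I,D=read_camera("top");cv2.imwrite("pics/top1.png",cv2.resize(I[150:270,250:410],None,fx=4,fy=4,interpolation=cv2.INTER_CUBIC))
```

```text
t 2.1 press [-0.17   -0.0055  0.1309] yaw -180.1 q [-0.38 -0.09  2.18  0.    1.05 -2.21] F [-0.2  0.3 -0.1]
(-0.17, -0.005, 0.046, 180) -> [-0.0001  0.0005  0.0849] roll -0.1
(-0.115, -0.02, 0.046, 180) -> [-0.0551 -0.0144  0.0848] roll -0.1
(-0.07, -0.032, 0.046, 180) -> [-0.1001 -0.0264  0.0848] roll -0.1
```

View pics/top1.png

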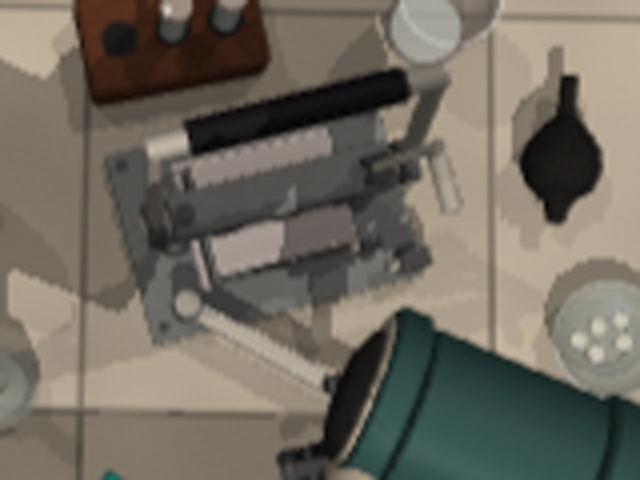

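The picture shows the wrist in front of the knob, with the knob at about (332,383). The camera hangs on the robot side and the press is untouched. I'll descend in front of the knob, then push.

{"api": "step_arm", "payload": {"commands": [{"fingers": 1, "dx": 0, "dy": 0, "dz": 0.05, "roll": 0}, {"fingers": 1, "dx": 0, "dy": 0, "dz": 0.085, "roll": 0}, {"fingers": 1, "dx": 0, "dy": 0, "dz": 0.085, "roll": 0}, {"fingers": 1, "dx": -0.02, "dy": -0.006, "dz": 0.085, "roll": 0}, {"fingers": 1, "dx": -0.03, "dy": -0.009, "dz": 0.085, "roll": 0}, {"fingers": 1, "dx": -0.04, "dy": -0.012, "dz": 0.085, "roll": 0}, {"fingers": 1, "dx": -0.05, "dy": -0.014, "dz": 0.085, "roll": 0}, {"fingers": 1, "dx": -0.06, "dy": -0.016, "dz": 0.085, "roll": 0}]}}

```text
time: 3.15
tool_pos: [0.4846, -0.1402, 0.0465]
tcp_rot: [-0.405, 3.115, 0.0]
wrist_force: [-0.0, 0.3, 0.3]
width: 0.004
grip_force: 0.2
```

Run:
```python
from h import *
plan((-.085,-.03,.046,180),(-.07,-.032,.046,180),(-.065,-.032,.046,180))
I,D=read_camera("scene");cv2.imwrite("pics/s1.png",cv2.resize(I[130:270,170:330],None,fx=4,fy=4,interpolation=cv2.INTER_CUBIC))
```

```text
t 3.15 press [-0.1091 -0.0223  0.0465] yaw -180.4 q [-0.33  0.14  2.13  0.    0.87 -2.16] F [-0.   0.3  0.3]
(-0.085, -0.03, 0.046, 180) -> [-0.0241 -0.0076  0.0005] roll -0.4
(-0.07, -0.032, 0.046, 180) -> [-0.0392 -0.0094  0.0005] roll -0.4
(-0.065, -0.032, 0.046, 180) -> [-0.0442 -0.0094  0.0005] roll -0.4
```

View pics/s1.png

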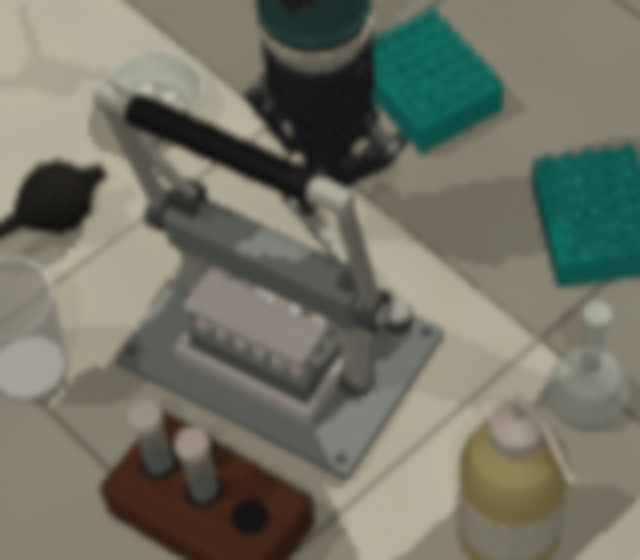

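The gripper is in front of the press, the bar shows at about (325,235), and the bystanders are standing. I'll keep pushing into the detent.

{"api": "step_arm", "payload": {"commands": [{"fingers": 1, "dx": -0.008, "dy": -0.003, "dz": 0, "roll": 0}, {"fingers": 1, "dx": -0.016, "dy": -0.006, "dz": 0, "roll": 0}, {"fingers": 1, "dx": -0.024, "dy": -0.008, "dz": 0, "roll": 0}, {"fingers": 1, "dx": -0.029, "dy": -0.009, "dz": 0, "roll": 0}, {"fingers": 1, "dx": -0.033, "dy": -0.01, "dz": 0, "roll": 0}, {"fingers": 1, "dx": -0.036, "dy": -0.01, "dz": 0, "roll": 0}]}}

```text
time: 3.95
tool_pos: [0.5189, -0.1404, 0.0456]
tcp_rot: [0.405, -3.11, -0.003]
wrist_force: [-7.1, 0.7, 1.2]
width: 0.002
grip_force: 3.5
```

{"api": "step_arm", "payload": {"commands": [{"fingers": 1, "dx": -0.002, "dy": 0, "dz": 0, "roll": 0}]}}

```text
time: 4.08
tool_pos: [0.5201, -0.1396, 0.0452]
tcp_rot: [0.405, -3.109, -0.004]
wrist_force: [-7.4, 1.2, 3.1]
width: -0.006
grip_force: 3.4
```

{"api": "step_arm", "payload": {"commands": [{"fingers": 1, "dx": -0.002, "dy": 0, "dz": 0, "roll": 0}]}}

```text
time: 4.2
tool_pos: [0.5216, -0.1389, 0.0451]
tcp_rot: [0.404, -3.108, -0.004]
wrist_force: [-9.6, 1.9, 2.2]
width: -0.001
grip_force: 3.3
```

Run:
```python
from h import *
plan((-.065,-.032,.046,180))
```

```text
t 4.2 press [-0.073  -0.0308  0.0451] yaw -180.4 q [-0.31  0.21  2.05 -0.    0.89 -2.14] F [-9.6  1.9  2.2]
(-0.065, -0.032, 0.046, 180) -> [-0.008  -0.0012 -0.001 ] roll -0.4
```

{"api": "step_arm", "payload": {"commands": [{"fingers": 1, "dx": -0.002, "dy": 0, "dz": 0, "roll": 0}]}}

```text
time: 4.32
tool_pos: [0.5236, -0.1383, 0.045]
tcp_rot: [0.404, -3.108, -0.005]
wrist_force: [-6.9, 1.0, 2.5]
width: 0.002
grip_force: 3.0
```

{"api": "step_arm", "payload": {"commands": [{"fingers": 1, "dx": -0.002, "dy": 0, "dz": 0, "roll": 0}]}}

```text
time: 4.45
tool_pos: [0.5262, -0.1378, 0.0451]
tcp_rot: [0.404, -3.11, -0.004]
wrist_force: [-4.0, 2.1, 1.5]
width: 0.001
grip_force: 2.2
```

{"api": "step_arm", "payload": {"commands": [{"fingers": 1, "dx": -0.002, "dy": 0, "dz": 0, "roll": 0}]}}

```text
time: 4.58
tool_pos: [0.5293, -0.1373, 0.0453]
tcp_rot: [0.404, -3.112, -0.003]
wrist_force: [-1.9, 3.1, -2.2]
width: -0.004
grip_force: 1.7
```

Run:
```python
from h import *
plan((-.065,-.032,.046,180))
```

```text
t 4.58 press [-0.0652 -0.0313  0.0453] yaw -180.4 q [-0.3   0.22  2.04  0.    0.89 -2.13] F [-1.9  3.1 -2.2]
(-0.065, -0.032, 0.046, 180) -> [-0.0002 -0.0007 -0.0007] roll -0.4
```

{"api": "step_arm", "payload": {"commands": [{"fingers": 1, "dx": -0.002, "dy": 0, "dz": 0, "roll": 0}]}}

```text
time: 4.7
tool_pos: [0.5318, -0.1374, 0.0457]
tcp_rot: [0.405, -3.113, -0.001]
wrist_force: [-6.3, 0.7, 0.1]
width: -0.002
grip_force: 2.6
```

{"api": "step_arm", "payload": {"commands": [{"fingers": 1, "dx": -0.001, "dy": 0, "dz": 0, "roll": 0}, {"fingers": 1, "dx": -0.001, "dy": 0, "dz": 0, "roll": 0}]}}

```text
time: 4.95
tool_pos: [0.5319, -0.1374, 0.0456]
tcp_rot: [0.405, -3.111, -0.001]
wrist_force: [-7.1, 0.1, 0.9]
width: -0.006
grip_force: 3.0
```

Run:
```python
from h import *
plan((-.062,-.032,.046,180),(-.13,-.032,.046,180))
I,D=read_camera("top");cv2.imwrite("pics/top2.png",cv2.resize(I[150:270,250:410],None,fx=4,fy=4,interpolation=cv2.INTER_CUBIC))
```

```text
t 4.95 press [-0.0627 -0.0321  0.0456] yaw -180.4 q [-0.3   0.22  2.03 -0.    0.89 -2.13] F [-7.1  0.1  0.9]
(-0.062, -0.032, 0.046, 180) -> [-0.0007  0.0001 -0.0004] roll -0.4
(-0.13, -0.032, 0.046, 180) -> [ 0.0673 -0.0004 -0.0001] roll -0.4
```

{"api": "step_arm", "payload": {"commands": [{"fingers": 1, "dx": -0.002, "dy": 0, "dz": 0, "roll": 0}, {"fingers": 1, "dx": -0.003, "dy": 0, "dz": 0, "roll": 0}]}}

```text
time: 5.25
tool_pos: [0.5329, -0.1362, 0.0453]
tcp_rot: [0.405, -3.107, -0.004]
wrist_force: [-12.3, 0.3, 5.8]
width: -0.001
grip_force: 5.8
```

{"api": "step_arm", "payload": {"commands": [{"fingers": 1, "dx": 0.03, "dy": 0, "dz": 0, "roll": 0}, {"fingers": 1, "dx": 0.07, "dy": 0, "dz": 0, "roll": 0}, {"fingers": 1, "dx": 0.1, "dy": 0, "dz": -0.05, "roll": 0}, {"fingers": 1, "dx": 0.1, "dy": 0, "dz": -0.11, "roll": 0}, {"fingers": 1, "dx": 0.1, "dy": 0, "dz": -0.17, "roll": 0}, {"fingers": 1, "dx": 0.08, "dy": 0.06, "dz": -0.18, "roll": 0}, {"fingers": 1, "dx": 0.07, "dy": 0.11, "dz": -0.18, "roll": 0}, {"fingers": 1, "dx": 0.07, "dy": 0.11, "dz": -0.18, "roll": 0}]}}

```text
time: 6.25
tool_pos: [0.4421, -0.046, 0.2277]
tcp_rot: [-0.412, 3.11, -0.001]
wrist_force: [0.0, -0.6, -0.7]
width: 0.001
grip_force: 0.0
```

Run:
```python
from h import *
plan((-.038,-.135,.23,180),(-.038,-.135,.168,180))
I,D=read_camera("top");cv2.imwrite("pics/top3.png",cv2.resize(I[150:270,250:410],None,fx=4,fy=4,interpolation=cv2.INTER_CUBIC))
```

```text
t 6.25 press [-0.1253  0.0798  0.2277] yaw -180.1 q [-0.16 -0.19  2.08  0.    1.25 -1.99] F [ 0.  -0.6 -0.7]
(-0.038, -0.135, 0.23, 180) -> [-0.0879 -0.2146 -0.0017] roll -0.1
(-0.038, -0.135, 0.168, 180) -> [-0.0876 -0.2145  0.0603] roll -0.1
```

View pics/top3.png

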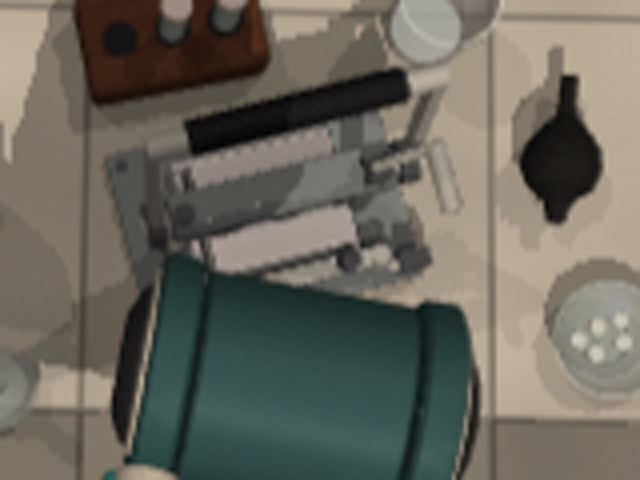

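Knob now at crop (347,257), on the line across the rack's front, and the thumb bar is still engaged at (447,178). I'll check the knob position in numbers.

Run:
```python
from h import *
c=calibration("top");K=c["intrinsics"];W=c["world_to_cam"];R=W[:3,:3];C=-R.T@W[:3,3]
def atz(u,v,z):
    r=R.T@np.array([(u-K[0,2])/K[0,0],-(v-K[1,2])/K[1,1],-1]);return C+r*(z-C[2])/r[2]
R2=Ro.from_rotvec([0,0,PSI]).as_matrix()
for n,u,v,z in(("knob",250+347/4,150+257/4,.069),("bar end",250+385/4,150+254/4,.039)):
    p=atz(u,v,z);print(n,p.round(4),(R2.T@(p-np.r_[O,0])).round(4))
```

```text
knob [ 0.5503 -0.1424  0.069 ] [-0.0463 -0.0417  0.069 ]
bar end [ 0.5564 -0.1734  0.039 ] [-0.0486 -0.0732  0.039 ]
```

{"api": "step_arm", "payload": {"commands": [{"fingers": 1, "dx": 0, "dy": -0.06, "dz": 0, "roll": 0}, {"fingers": 1, "dx": 0, "dy": -0.12, "dz": 0, "roll": 0}, {"fingers": 1, "dx": 0, "dy": -0.18, "dz": 0, "roll": 0}, {"fingers": 1, "dx": 0, "dy": -0.215, "dz": 0, "roll": 0}, {"fingers": 1, "dx": -0.05, "dy": -0.215, "dz": 0, "roll": 0}, {"fingers": 1, "dx": -0.088, "dy": -0.215, "dz": 0.0, "roll": 0}, {"fingers": 1, "dx": -0.088, "dy": -0.215, "dz": 0.06, "roll": 0}, {"fingers": 1, "dx": -0.088, "dy": -0.215, "dz": 0.06, "roll": 0}]}}

```text
time: 7.3
tool_pos: [0.5772, -0.2335, 0.1602]
tcp_rot: [0.402, -3.106, -0.008]
wrist_force: [-1.0, 0.5, -0.2]
width: 0.001
grip_force: 0.0
```

Run:
```python
from h import *
plan((-.038,-.115,.168,180),(-.038,-.06,.168,180))
```

```text
t 7.3 press [-0.0443 -0.1367  0.1602] yaw -180.5 q [-0.42  0.23  1.79 -0.    1.14 -2.25] F [-1.   0.5 -0.2]
(-0.038, -0.115, 0.168, 180) -> [-0.006   0.0218 -0.0077] roll -0.5
(-0.038, -0.06, 0.168, 180) -> [-0.0056  0.0768 -0.0073] roll -0.5
```

The knob is within 4 mm of its shut place, on the bar line, and I felt the click as the force dropped. Now I'll flip the catch.

{"api": "step_arm", "payload": {"commands": [{"fingers": 1, "dx": 0, "dy": 0.01, "dz": 0, "roll": 0}, {"fingers": 1, "dx": 0, "dy": 0.02, "dz": 0, "roll": 0}, {"fingers": 1, "dx": 0, "dy": 0.03, "dz": 0, "roll": 0}, {"fingers": 1, "dx": 0, "dy": 0.04, "dz": 0, "roll": 0}, {"fingers": 1, "dx": 0, "dy": 0.05, "dz": 0, "roll": 0}, {"fingers": 1, "dx": 0, "dy": 0.06, "dz": 0, "roll": 0}, {"fingers": 1, "dx": 0, "dy": 0.068, "dz": 0, "roll": 0}, {"fingers": 1, "dx": 0, "dy": 0.072, "dz": 0, "roll": 0}]}}

```text
time: 8.3
tool_pos: [0.5618, -0.1625, 0.1655]
tcp_rot: [0.407, -3.114, -0.002]
wrist_force: [0.3, 0.5, 0.0]
width: 0.001
grip_force: 0.0
```

Run:
```python
from h import *
plan((-.038,-.06,.168,180))
I,D=read_camera("scene");cv2.imwrite("pics/s2.png",cv2.resize(I[130:270,170:330],None,fx=4,fy=4,interpolation=cv2.INTER_CUBIC))
```

```text
t 8.3 press [-0.0405 -0.0642  0.1655] yaw -180.4 q [-0.32  0.15  1.87  0.    1.13 -2.16] F [0.3 0.5 0. ]
(-0.038, -0.06, 0.168, 180) -> [-0.0025  0.0042 -0.0025] roll -0.4
```

View pics/s2.png

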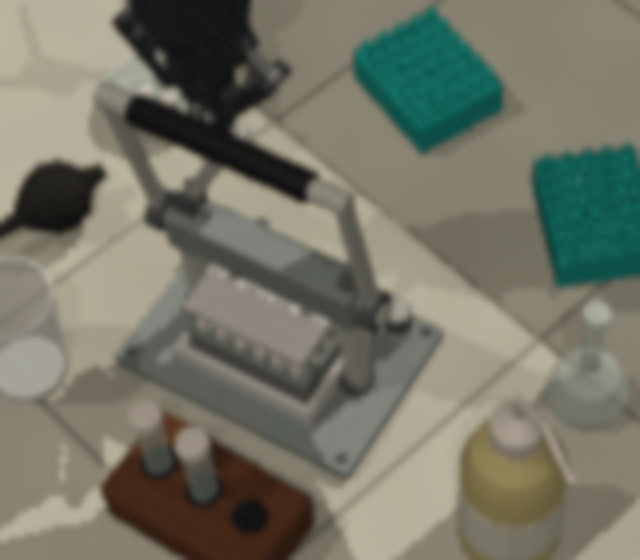

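The flag at (205,180) now leans inward (press left), so it looks flipped. I'll retreat up, open and turn for the lever pinch, then check from the top.

{"api": "step_arm", "payload": {"commands": [{"fingers": 1, "dx": 0.04, "dy": -0.01, "dz": 0, "roll": 0}, {"fingers": 1, "dx": 0.06, "dy": -0.01, "dz": -0.05, "roll": 0}, {"fingers": 1, "dx": 0.06, "dy": -0.01, "dz": -0.11, "roll": 0}, {"fingers": -1, "dx": 0.06, "dy": -0.01, "dz": -0.18, "roll": 20}, {"fingers": -1, "dx": 0.06, "dy": -0.01, "dz": -0.18, "roll": 90}, {"fingers": -1, "dx": 0.06, "dy": -0.01, "dz": -0.18, "roll": 90}, {"fingers": -1, "dx": 0.06, "dy": -0.01, "dz": -0.18, "roll": 90}, {"fingers": -1, "dx": 0.06, "dy": -0.01, "dz": -0.18, "roll": 90}]}}

```text
time: 9.35
tool_pos: [0.5071, -0.1886, 0.3454]
tcp_rot: [-1.054, -2.958, -0.0]
wrist_force: [0.1, 0.2, 0.2]
width: 0.997
grip_force: 0.0
```

{"api": "step_arm", "payload": {"commands": [{"fingers": -1, "dx": 0, "dy": 0, "dz": 0, "roll": 37}, {"fingers": -1, "dx": 0, "dy": 0, "dz": 0, "roll": 37}, {"fingers": -1, "dx": 0, "dy": 0, "dz": 0, "roll": 37}, {"fingers": -1, "dx": 0, "dy": 0, "dz": 0, "roll": 37}]}}

```text
time: 9.85
tool_pos: [0.5071, -0.1887, 0.3453]
tcp_rot: [-1.935, -2.473, 0.001]
wrist_force: [-0.0, -0.4, -0.7]
width: 1.002
grip_force: 0.0
```

Run:
```python
from h import *
plan((.026,0,.33,90),(.026,0,.246,90))
I,D=read_camera("top");cv2.imwrite("pics/top4.png",cv2.resize(I[150:270,250:410],None,fx=4,fy=4,interpolation=cv2.INTER_CUBIC))
```

```text
t 9.85 press [-0.1001 -0.075   0.3453] yaw 88.7 q [-0.4  -0.04  1.73  0.    1.45 -0.65] F [-0.  -0.4 -0.7]
(0.026, 0, 0.33, 90) -> [0.0778 0.1244 0.0153] roll -1.3
(0.026, 0, 0.246, 90) -> [0.0777 0.1245 0.0993] roll -1.3
```

View pics/top4.png

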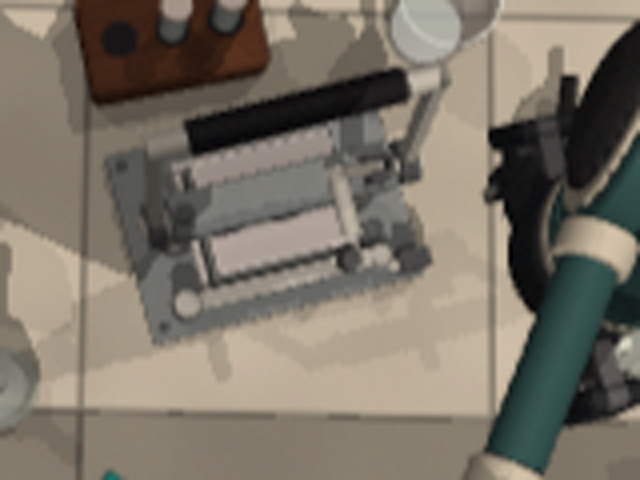

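Keeper shut along the front from (187,302) to (400,255), thumb bar flipped inward at (345,205). Now I'll pinch the lever.

{"api": "step_arm", "payload": {"commands": [{"fingers": -1, "dx": 0.04, "dy": 0.06, "dz": 0, "roll": -1}, {"fingers": -1, "dx": 0.078, "dy": 0.124, "dz": 0.01, "roll": -1}, {"fingers": -1, "dx": 0.078, "dy": 0.124, "dz": 0.015, "roll": -1}, {"fingers": -1, "dx": 0.078, "dy": 0.124, "dz": 0.05, "roll": -1}, {"fingers": -1, "dx": 0.078, "dy": 0.124, "dz": 0.08, "roll": -1}, {"fingers": -1, "dx": 0.078, "dy": 0.124, "dz": 0.1, "roll": -1}, {"fingers": -1, "dx": 0.078, "dy": 0.124, "dz": 0.1, "roll": -1}]}}

```text
time: 10.78
tool_pos: [0.6069, -0.0832, 0.2439]
tcp_rot: [-1.908, -2.491, 0.004]
wrist_force: [0.2, 0.0, 0.2]
width: 0.996
grip_force: 0.0
```

{"api": "step_arm", "payload": {"commands": [{"fingers": 1, "dx": 0, "dy": 0, "dz": 0, "roll": 0}, {"fingers": 1, "dx": 0, "dy": 0, "dz": 0, "roll": 0}, {"fingers": 1, "dx": 0, "dy": 0, "dz": 0, "roll": 0}, {"fingers": 1, "dx": 0, "dy": 0, "dz": 0, "roll": 0}, {"fingers": 1, "dx": 0, "dy": 0, "dz": 0, "roll": 0}], "squeeze": 60}}

```text
time: 11.4
tool_pos: [0.6099, -0.083, 0.2478]
tcp_rot: [1.908, 2.492, 0.004]
wrist_force: [4.5, 0.7, 3.8]
width: 0.237
grip_force: 58.5
```

Run:
```python
from h import *
T=[(-.15*np.sin(a-.175),0,.1175+.15*np.cos(a-.175)-.019,90) for a in(0,.15,.3,.45,.6,.75,.9,1.0,1.13,1.18)]
plan(*[tuple(float(round(v,4)) for v in t) for t in T]); print(read_state()["width"]*85)
```

```text
t 11.4 press [ 2.680e-02 -1.000e-04  2.478e-01] yaw 89.9 q [-0.18  0.14  1.72  0.    1.28 -0.44] F [4.5 0.7 3.8]
(0.0261, 0.0, 0.2462, 90.0) -> [ 0.0001 -0.0007  0.0015] roll -0.1
(0.0037, 0.0, 0.2485, 90.0) -> [ 0.     -0.0231 -0.0008] roll -0.1
(-0.0187, 0.0, 0.2473, 90.0) -> [-0.     -0.0455  0.0003] roll -0.1
(-0.0407, 0.0, 0.2429, 90.0) -> [-0.     -0.0675  0.0046] roll -0.1
(-0.0618, 0.0, 0.2352, 90.0) -> [-0.0001 -0.0887  0.0122] roll -0.1
(-0.0816, 0.0, 0.2244, 90.0) -> [-1.000e-04 -1.085e-01  2.290e-02] roll -0.1
(-0.0995, 0.0, 0.2108, 90.0) -> [-1.000e-04 -1.265e-01  3.650e-02] roll -0.1
(-0.1102, 0.0, 0.2003, 90.0) -> [-1.000e-04 -1.372e-01  4.690e-02] roll -0.1
(-0.1224, 0.0, 0.1851, 90.0) -> [-1.000e-04 -1.495e-01  6.210e-02] roll -0.1
(-0.1266, 0.0, 0.1789, 90.0) -> [-1.000e-04 -1.537e-01  6.830e-02] roll -0.1
20.11449102929234
```

{"api": "step_arm", "payload": {"commands": [{"fingers": 1, "dx": 0, "dy": -0.012, "dz": -0.001, "roll": 0}, {"fingers": 1, "dx": 0, "dy": -0.023, "dz": -0.001, "roll": 0}, {"fingers": 1, "dx": 0, "dy": -0.034, "dz": -0.001, "roll": 0}, {"fingers": 1, "dx": 0, "dy": -0.045, "dz": 0, "roll": 0}, {"fingers": 1, "dx": 0, "dy": -0.056, "dz": 0.002, "roll": 0}, {"fingers": 1, "dx": 0, "dy": -0.067, "dz": 0.005, "roll": 0}, {"fingers": 1, "dx": 0, "dy": -0.078, "dz": 0.008, "roll": 0}, {"fingers": 1, "dx": 0, "dy": -0.089, "dz": 0.012, "roll": 0}]}}

```text
time: 12.4
tool_pos: [0.5268, -0.1066, 0.2382]
tcp_rot: [1.904, 2.486, 0.01]
wrist_force: [3.8, 0.4, 16.1]
width: 0.235
grip_force: 62.3
```

Run:
```python
from h import *
T=[(-.15*np.sin(a-.175),0,.1175+.15*np.cos(a-.175)-.019,90) for a in(.75,.9,1.0,1.13,1.18)]
plan(*[tuple(float(round(v,4)) for v in t) for t in T]); print(read_state()["width"]*85)
```

```text
t 12.4 press [-0.0596 -0.0009  0.2382] yaw 89.9 q [-0.25 -0.01  1.9   0.    1.24 -0.51] F [ 3.8  0.4 16.1]
(-0.0816, 0.0, 0.2244, 90.0) -> [ 0.0009 -0.0222  0.0136] roll -0.1
(-0.0995, 0.0, 0.2108, 90.0) -> [ 0.001  -0.0403  0.027 ] roll -0.1
(-0.1102, 0.0, 0.2003, 90.0) -> [ 0.001  -0.0511  0.0373] roll -0.1
(-0.1224, 0.0, 0.1851, 90.0) -> [ 0.001  -0.0635  0.0524] roll -0.1
(-0.1266, 0.0, 0.1789, 90.0) -> [ 0.001  -0.0677  0.0586] roll -0.1
19.97297434627457
```

{"api": "step_arm", "payload": {"commands": [{"fingers": 1, "dx": 0, "dy": -0.01, "dz": 0.006, "roll": 0}, {"fingers": 1, "dx": 0, "dy": -0.02, "dz": 0.012, "roll": 0}, {"fingers": 1, "dx": 0, "dy": -0.029, "dz": 0.018, "roll": 0}, {"fingers": 1, "dx": 0, "dy": -0.038, "dz": 0.025, "roll": 0}, {"fingers": 1, "dx": 0, "dy": -0.044, "dz": 0.031, "roll": 0}, {"fingers": 1, "dx": 0, "dy": -0.05, "dz": 0.037, "roll": 0}], "squeeze": 100}}

```text
time: 13.15
tool_pos: [0.4803, -0.1196, 0.2013]
tcp_rot: [1.903, 2.484, 0.013]
wrist_force: [12.1, 3.2, 6.9]
width: 0.226
grip_force: 104.9
```

Run:
```python
from h import *
T=[(-.15*np.sin(a-.175),0,.1175+.15*np.cos(a-.175)-.019,90) for a in(1.0,1.13,1.18)]
plan(*[tuple(float(round(v,4)) for v in t) for t in T]); print(read_state()["width"]*85)
```

```text
t 13.15 press [-0.1079 -0.0013  0.2013] yaw 89.8 q [-0.3  -0.07  2.02  0.    1.17 -0.56] F [12.1  3.2  6.9]
(-0.1102, 0.0, 0.2003, 90.0) -> [ 0.0013 -0.0023  0.001 ] roll -0.2
(-0.1224, 0.0, 0.1851, 90.0) -> [ 0.0014 -0.0148  0.016 ] roll -0.2
(-0.1266, 0.0, 0.1789, 90.0) -> [ 0.0014 -0.019   0.0221] roll -0.2
19.188737356220088
```

Near 0.98 rad now. On to the stop, in small steps.

{"api": "step_arm", "payload": {"commands": [{"fingers": 1, "dx": 0, "dy": -0.005, "dz": 0.006, "roll": 0}, {"fingers": 1, "dx": 0, "dy": -0.009, "dz": 0.012, "roll": 0}, {"fingers": 1, "dx": 0, "dy": -0.012, "dz": 0.017, "roll": 0}]}}

```text
time: 13.52
tool_pos: [0.4688, -0.1228, 0.1852]
tcp_rot: [1.903, 2.484, 0.013]
wrist_force: [8.0, 6.5, 34.4]
width: 0.222
grip_force: 112.2
```

{"api": "step_arm", "payload": {"commands": [{"fingers": 1, "dx": 0, "dy": -0.002, "dz": 0.003, "roll": 0}, {"fingers": 1, "dx": 0, "dy": -0.002, "dz": 0.003, "roll": 0}]}}

```text
time: 13.78
tool_pos: [0.4689, -0.1228, 0.1853]
tcp_rot: [1.901, 2.481, 0.018]
wrist_force: [7.0, 8.3, 22.2]
width: 0.227
grip_force: 110.2
```

Run:
```python
from h import *
T=[(-.15*np.sin(a-.175),0,.1175+.15*np.cos(a-.175)-.019,90) for a in(1.13,1.18)]
plan(*[tuple(float(round(v,4)) for v in t) for t in T]); print(read_state()["width"]*85)
```

```text
t 13.78 press [-0.1197 -0.0014  0.1853] yaw 89.8 q [-0.31 -0.08  2.06  0.01  1.14 -0.58] F [ 7.   8.3 22.2]
(-0.1224, 0.0, 0.1851, 90.0) -> [ 0.0014 -0.0027  0.0001] roll -0.2
(-0.1266, 0.0, 0.1789, 90.0) -> [ 0.0014 -0.0071  0.0062] roll -0.2
19.336187998838415
```

{"api": "step_arm", "payload": {"commands": [{"fingers": 1, "dx": 0, "dy": -0.001, "dz": 0.002, "roll": 0}, {"fingers": 1, "dx": 0, "dy": -0.001, "dz": 0.002, "roll": 0}, {"fingers": 1, "dx": 0, "dy": -0.001, "dz": 0.002, "roll": 0}, {"fingers": 1, "dx": 0, "dy": -0.001, "dz": 0.002, "roll": 0}]}}

```text
time: 14.28
tool_pos: [0.469, -0.1229, 0.1852]
tcp_rot: [1.9, 2.48, 0.021]
wrist_force: [5.8, 10.8, 29.8]
width: 0.223
grip_force: 111.1
```

Run:
```python
from h import *
plan()
I,D=read_camera("scene");cv2.imwrite("pics/s3.png",cv2.resize(I[130:270,170:330],None,fx=4,fy=4,interpolation=cv2.INTER_CUBIC))
```

```text
t 14.28 press [-0.1196 -0.0015  0.1852] yaw 89.8 q [-0.31 -0.08  2.07  0.01  1.13 -0.58] F [ 5.8 10.8 29.8]
```

View pics/s3.png

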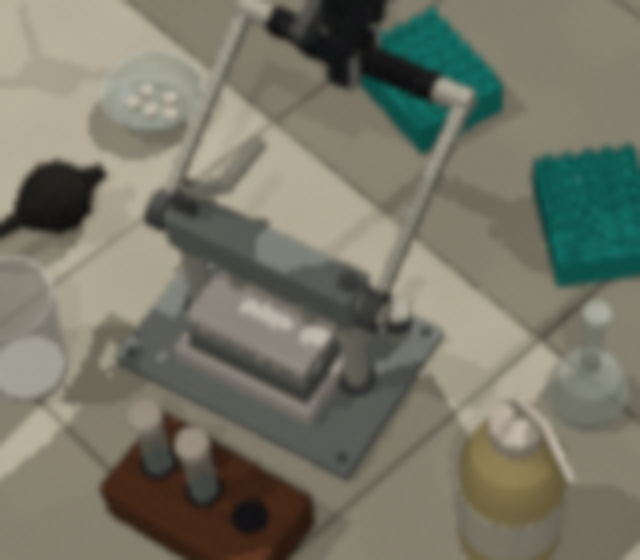

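The lever is down from (250,10) to (455,95), the platen is down on the caps at about (260,310), and all bystanders are standing. The position doesn't move while the force rises to 30 N, so the lever is at its stop.

```bash
python3 -c "
from workcell import *
print(finish_job())"
```

```text
the job is handed in; nothing more can be done
None
```

The job is handed in: I shut the keeper bar into its detent, flipped the catch clear, and pulled the lever to its stop, where the gripper still holds it down; the bystanders in view in the last camera picture were still standing.

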